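# Clear the cobbler's cutting board and put the stock away

### The arm

A 6-joint arm with a two-finger parallel gripper is mounted at the origin on the work surface. World frame = base frame: x ahead of the robot, y to its left, z up, the work surface at z = 0. Lengths are in m, angles in degrees, forces in N, time in s.
With the tool pointing down it reaches from about 0.35 to 0.875 m from the base axis. Payload 4.2 kg.
Tool frame: the origin (TCP) lies on the centre line of the jaws, within the pads' length; the fingertips stand r.tip_extent ahead of it and the grasp point (between the pads) lies 11 mm behind it (r.tip_extent is the distance from the TCP to the fingertips, in m); z points along the fingers, y is the line along which they close (so a half turn about z gives the same grasp; the last joint's range is limited). The gripper opens to 87 mm and grips with 3 to 60 N. Pads are 19 mm wide; open, the fingers measure 117 mm over their backs; the gripper's body (75 mm by 190 mm) begins 51 mm behind the grasp point.
Start: joints at [-58.064, 22.042, 0.453, 0, -68.411, -14.817], TCP at [0.184, -0.597, 0.231] pointing down, gripper open.
Joint ranges: [-179.83, 179.83], [-69.29, 118.12], [-61.27, 80.66], [-181.25, 117.63], [-171.15, -9.14], [-177.46, 177.46]. Speed limits (degrees/s): [159.86, 159.86, 180, 180, 180, 180].

### API

Orientations are given as a 3x3 rotation matrix whose columns are the frame's x, y, z axes.
In Python, from station import r gives the robot as it stands.
- The arm moves only by the shell command python3 -m jog 'ROWS'. ROWS is text: rows parted by semicolons, each of 5 numbers parted by spaces: the opening, from 0 (shut) to 1 (fully open), then the shift along the world's x, y, z in mm, then the turn about the world's z in degrees. In form: hand dx dy dz roll; .... A call has 1 to 5 rows; each row shifts and turns the commanded pose from where the row before left it; what a row does not reach is not made up. A row lasts 1/8 s, in which the tool goes at most 62.5 mm and 10.7 degrees, less where a joint would pass 70% of its speed; a pose out of reach is approached as far as the arm can. A call is refused whole if a number of a shift passes 62.5 or a number of a turn 10.7, either way. A call with a gripper value outside its range is refused whole. The fingers move at their own pace and stop on an object; the grip force is fixed at half the most. Time passes only in rows, so rows that do not move let the fingers close. It gives the time, the measured TCP pose, the force, the opening and the grip force at its end, in the units of the state.
- r.sense(): the state, without advancing time (a new reading comes with each control period).
- r.capture(name): name is "side" or "top"; returns a dict with "pixels" (480x640x3 uint8, red, green, blue), "fovy" (degrees; the focal length in pixels is half the picture's height over the tangent of half this angle, whatever the lens; pixels are square), "cx", "cy" (the principal point, pixels), "k1" (the pictures are not rectified: a ray, as slopes to the right and down, at radius r is drawn at 1 + k1 r^2 times it, then the intrinsics apply), "origin" and "orientation" of the camera in the world. Camera axes: x right, y down, z forward; pixel columns grow to the right and rows downward; lengths in m; the calibration is good to about 2 mm. A picture is of the moment at which its call begins. There is no depth.
- r.finish_job(): hands the job in; it is judged then, once.
The state is a dict: "time_s": time; "joints": joint angles; "joint_velocities": joint speeds; "effort": joint torques, N m; "tcp_pos": TCP position; "ee_rot": TCP orientation; "wrist_force": force on the tool from outside, world axes, zero at the start; "moment": the same for the moment, N m; "gripper_width": opening from 0.0 (shut) to 1.0 (fully open); "gripper_force": force on a finger pad.
Only numpy, scipy, OpenCV 4.12 (cv2) and the standard library are available. Lean on these libraries where they do the work, as an engineer would, in place of code of your own. Each camera call takes 0.05 s, during which the arm holds its last target. There are 200 camera calls.

### The job

The heeling job is finished, so clear the cutting board: put every scrap (old heel, crepe, cork, sole leather and red rubber offcuts) into the black scrap tub, and put the good stock that was left out (tack box, eyelet tin, thread spool) away in the drawer that stands ajar: pull it out far enough to lay them in, then slide it fully shut. Some of these may not be there today; do not disturb the sandal or the glue jar.

Things in the scene. Friction and masses are not known exactly. Their poses are not given: they have to be found in the camera images.
- board: white plastic cutting board, fixed to the bench, 290 mm (its x) by 300 mm (its y), 6 mm thick, thin grey cut marks; all the scraps and stock lie on it at the start. Origin: centre of its underside, on the bench.
- scrap_tub: black open-topped plastic scrap tub with a yellow disc on two sides, outside 200 mm (its x) by 180 mm (its y) by 70 mm high, walls and floor 5 mm, standing fixed on the bench left or right of the board. Origin: centre of its underside.
- cabinet: low pale wooden findings unit with a single drawer, fixed on the bench on the other side of the board from the tub. Carcass 246 mm wide (its y), 240 mm deep (its +x, away from the drawer front), 68 mm high. Origin: bottom centre of the carcass's front edge; the drawer slides out along its -x, towards the robot's side.
- drawer (a joint): how far the drawer is pulled out, m: 0 fully shut (back of the drawer front against the carcass's front edge), 0.17 at its stop; starts ajar, 0.045 to 0.075. Slides easily both ways (about 2 N), stays where it is left, and carries its contents along; no latch.
- drawer_front (a point): centre of the outer face of the drawer front (darker wood, 242 mm wide, 52 mm high, 14 mm thick, from 8 to 60 mm above the bench); moves with the drawer. Axes as the cabinet's.
- drawer_handle (a point): middle of the brass bar handle, 100 mm long along the cabinet's y, 11 mm thick, its centre line 38 mm out from the drawer front and 36 mm above the bench; moves with the drawer.
- drawer_floor (a point): point on the drawer's inner floor, on its centre line, 18 mm above the bench; axes as the cabinet's, moves with the drawer. Inside, the drawer runs from 100 mm before it (-x, front) to 114 mm behind it and 104 mm to either side, walls 34 mm high. Only the part pulled out of the carcass is open above; free height under the carcass top is 42 mm over this floor.
- old_heel: scrap: worn black rubber shoe heel, D-shaped, straight back edge at its x = -24 mm and round at x = +23 mm, 46 mm wide (y), 18 mm high, about 40 g. Origin: on its underside, at the centre of the round part.
- crepe_strip: scrap: honey-coloured crepe rubber strip, 60 mm (its x) by 24 mm (y) by 18 mm high, about 25 g. Origin: centre of its underside.
- cork_step: scrap: cork heel-lift offcut with a step, 48 mm (its x) by 32 mm (y), 22 mm high from x = -24 to +6 mm and 11 mm high beyond, about 20 g. Origin: centre of its underside.
- sole_corner: scrap: brown L-shaped offcut of sole leather, 18 mm high: one leg 56 mm (its x, -28 to +28 mm) by 22 mm (y, -11 to +11 mm), the other 22 mm wide (x from +6 to +28 mm) reaching to y = +37 mm, about 30 g. Origin: underside, middle of the 56 mm leg.
- toe_chunk: scrap: red rubber sole chunk, 44 mm (its x, -22 to +22 mm) by 30 mm (y), with a pointed end reaching x = +36 mm, 18 mm high, about 30 g. Origin: underside, centre of the 44 by 30 mm block.
- tack_box: good stock: closed cardboard box of tacks with a white band and a blue patch on top, 62 mm (its x) by 44 mm (y) by 28 mm high, about 110 g. Origin: centre of its underside.
- eyelet_tin: good stock: round flat metal tin with a blue lid, 54 mm across, 24 mm high, lying flat, about 80 g. Origin: centre of its underside.
- thread_spool: good stock: spool of purple thread with pale wooden ends, standing upright, 42 mm across, 36 mm high, about 60 g. Origin: centre of its underside.
- sandal: black strappy sandal with a cork footbed, beyond the board; about 85 mm (its x) by 245 mm (its y), 66 mm high, lying about along the world's y. Not part of the job. Origin: underside, middle of the sole.
- glue_jar: amber glass jar of glue with a red lid, 64 mm across, 85 mm high, beyond the board beside the sandal. Not part of the job. Origin: centre of its underside.

How it is judged:
By the outcome, as a careful person would: the job done as asked, in the order asked, and still so for the second after the job is handed in, with the robot touching nothing.
Of old_heel, crepe_strip, cork_step, sole_corner, toe_chunk only 4 to 5 are there at a start; the rules pass over those that are not, and their reading is None.
Of tack_box, eyelet_tin, thread_spool only 2 to 3 are there at a start; the rules pass over those that are not, and their reading is None.
At some moment in a run one of old_heel, crepe_strip, cork_step, sole_corner, toe_chunk, tack_box, eyelet_tin, thread_spool may be knocked a few centimetres aside while the robot is not near it.
Once in a run the grip may slacken for a moment while it holds something.
It also fails if it takes over 210 s, if anything falls off the work surface, if the arm or the gripper's body presses on something with over 40 N, if the wrist force passes 120 N, or if a joint passes its speed limit or range.

## Working session

There is one attempt and no reset: what is moved stays moved. The work goes in short steps, Python scripts to look and compute and a shell command to move; the robot and the scene stay as the last step left them, time stands still between calls to the robot, and variables do not carry over. Pictures are saved under pics/ and viewed, at most 14 in all, crops included, and the job is handed in when it is done.

```bash
mkdir -p pics; cat > h.py <<'E'
import numpy as np, cv2
from station import r
def cap(name,fn=None):
    c=r.capture(name)
    if fn: cv2.imwrite('pics/'+fn,cv2.cvtColor(c['pixels'],cv2.COLOR_RGB2BGR))
    return c
def px2w(c,u,v,z):
    f=240/np.tan(np.radians(c['fovy'])/2)
    d=np.array([(u-c['cx'])/f,(v-c['cy'])/f]); s=d.copy()
    for _ in range(20): s=d/(1+c['k1']*(s@s))
    ray=np.array(c['orientation'])@np.array([s[0],s[1],1]); o=np.array(c['origin'])
    return (o+ray*(z-o[2])/ray[2])
E
python3 - <<'E'
from h import *
for n in('top','side'):
    c=cap(n,n+'0.png'); print({k:c[k] for k in c if k!='pixels'})
s=r.sense();print(r.tip_extent,s['tcp_pos'],s['ee_rot'],s['gripper_width'],s['time_s'])
E
```

```text
{'fovy': 49.06386054944585, 'cx': 315.2018791230093, 'cy': 243.14822503852574, 'k1': -0.12909783289959081, 'origin': array([ 0.3818216 , -0.0050875 ,  1.06950661]), 'orientation': array([[ 0.06525405, -0.96994145,  0.23442589],
       [-0.99786618, -0.06395398,  0.0131521 ],
       [ 0.0022357 , -0.23478389, -0.97204502]])}
{'fovy': 54.634050208881256, 'cx': 315.4919758813053, 'cy': 237.40161396914365, 'k1': -0.029889420522449674, 'origin': array([ 0.58365284, -0.64859891,  0.73996622]), 'orientation': array([[ 0.99837378, -0.05026569,  0.02689139],
       [-0.05475505, -0.71426691,  0.69772822],
       [-0.01586416, -0.69806601, -0.71585765]])}
0.008 [ 0.18383032 -0.59679695  0.22955601] [[-9.55748833e-01 -2.94183081e-01 -6.95399039e-04]
 [-2.94183881e-01  9.55746999e-01  1.87552334e-03]
 [ 1.12878309e-04  1.99710444e-03 -9.99997999e-01]] 1.0001627998879505 0.1
```

View pics/top0.png

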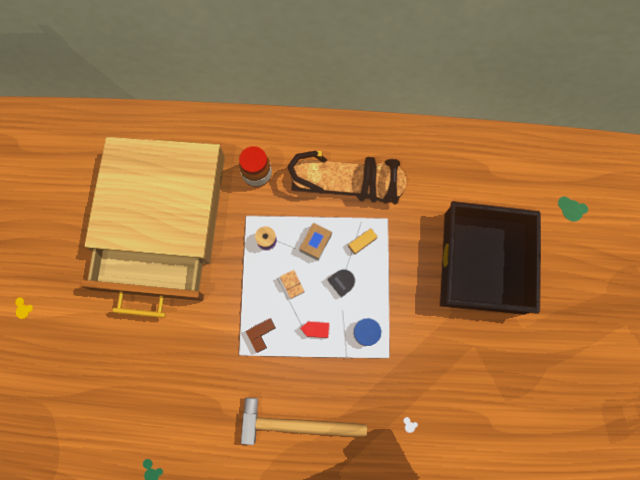

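View pics/side0.png

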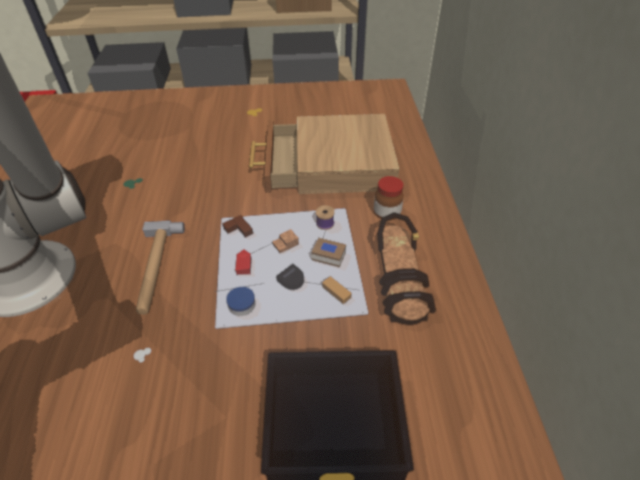

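```bash
cat >> h.py <<'E'
def w2px(c,P):
    P=np.atleast_2d(P); f=240/np.tan(np.radians(c['fovy'])/2)
    q=(P-c['origin'])@np.array(c['orientation']); s=q[:,:2]/q[:,2:]
    s=s*(1+c['k1']*(s**2).sum(1,keepdims=True)); return s*f+[c['cx'],c['cy']]
def ortho(c,x1,y1,w,h,sc,z,fn,grid=50):
    """top-left = (x1,y1) world; right=-y, down=-x; sc px/m"""
    W,H=int(w*sc),int(h*sc); v,u=np.mgrid[0:H,0:W]
    P=np.stack([x1-v/sc,y1-u/sc,np.full(u.shape,z)],-1).reshape(-1,3)
    m=w2px(c,P).astype(np.float32).reshape(H,W,2)
    im=cv2.remap(c['pixels'],m[...,0],m[...,1],cv2.INTER_CUBIC)[...,::-1].copy()
    g=grid/1000
    for k in np.arange(np.ceil((y1-w)/g),y1/g+1e-6):
        X=int((y1-k*g)*sc); cv2.line(im,(X,0),(X,H),(0,200,0),1); cv2.putText(im,f'{k*grid:.0f}',(X+1,H-3),0,.35,(0,0,0),1)
    for k in np.arange(np.ceil((x1-h)/g),x1/g+1e-6):
        Y=int((x1-k*g)*sc); cv2.line(im,(0,Y),(W,Y),(0,200,0),1); cv2.putText(im,f'{k*grid:.0f}',(0,Y-2),0,.35,(0,0,0),1)
    cv2.imwrite('pics/'+fn,im)
E
python3 - <<'E'
from h import *
c=cap('top')
for n,u,v,z in [('boardTL',246,216,.006),('TR',388,219,.006),('BR',389,357,.006),('BL',240,355,.006),
 ('tubTL',448,203,.07),('tubTR',540,208,.07),('tubBR',539,313,.07),('tubBL',442,307,.07),
 ('cabBL',87,247,.068),('cabBR',207,262,.068),('cabTL',106,138,.068),('cabTR',220,144,.068),
 ('hL',114,312,.036),('hR',161,317,.036),('frL',82,289,.06),('frR',199,298,.06)]:
    print(n,px2w(c,u,v,z).round(3))
ortho(c,.64,.16,.32,.32,1850,.024,'o1.png',20)
E
```

```text
boardTL [0.688 0.159 0.006]
TR [ 0.701 -0.141  0.006]
BR [ 0.415 -0.153  0.006]
BL [0.399 0.144 0.006]
tubTL [ 0.723 -0.253  0.07 ]
tubTR [ 0.727 -0.445  0.07 ]
tubBR [ 0.512 -0.436  0.07 ]
tubBL [ 0.513 -0.243  0.07 ]
cabBL [0.585 0.465 0.068]
cabBR [0.572 0.217 0.068]
cabTL [0.823 0.465 0.068]
cabTR [0.821 0.219 0.068]
hL [0.463 0.401 0.036]
hR [0.461 0.304 0.036]
frL [0.501 0.465 0.06 ]
frR [0.501 0.226 0.06 ]
```

View pics/o1.png

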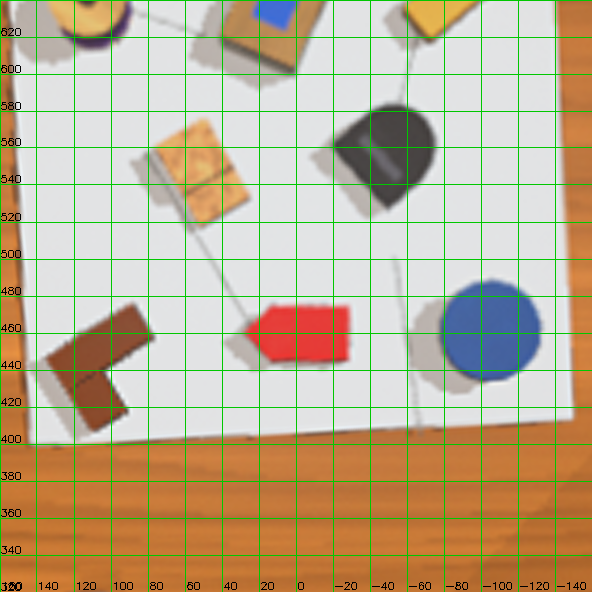

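```bash
python3 - <<'E'
from h import *
c=cap('top')
ortho(c,.72,.16,.32,.15,1850,.024,'o2.png',20)
print(r.sense()['time_s'])
E
```

```text
0.2
```

View pics/o2.png

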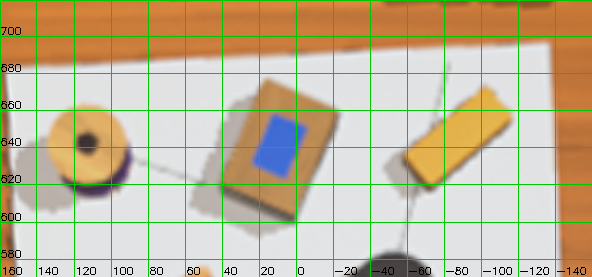

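```bash
cat >> h.py <<'E'
G=dict(heel=(.553,-.0454,44),crepe=(.6454,-.0881,40),cork=(.5535,.0557,119),sole=(.4584,.0968,31),toe=(.46,-.007,0),
 tin=(.461,-.105,0),box=(.6375,.0082,64),spool=(.638,.110,0))
def to(x,y,z,th=None):
    s=r.sense(); p=np.array(s['tcp_pos']); R=np.array(s['ee_rot']); t=np.degrees(np.arctan2(R[1,1],R[0,1]))
    d=np.array([x,y,z])-p; a=0 if th is None else (th-t+90)%180-90
    n=int(max(np.ceil(abs(d).max()/.055),np.ceil(abs(a)/10.5),1))
    print('t',round(s['time_s'],2),'at',(p*1e3).round(1),'th',round(t,1),'q6',round(s['joints'][5],1),'w',round(s['gripper_width'],3),'| d mm',(d*1e3).round(1),'turn',round(a,1),'rows',n,'each',(d*1e3/n).round(1),round(a/n,2))
E
python3 - <<'E'
from h import *
c=cap('top')
print(px2w(c,254,158,.085),px2w(c,310,152,.066),px2w(c,408,200,.0))
to(*G['crepe'][:2],.12,G['crepe'][2])
to(*G['toe'][:2],.12,G['toe'][2])
E
```

```text
[0.7872498  0.14278948 0.085     ] [0.81563798 0.03175805 0.066     ] [ 0.74792749 -0.18314516  0.        ]
t 0.25 at [ 183.9 -597.1  230. ] th 107.1 q6 -14.8 w 0.997 | d mm [ 461.5  509.  -110. ] turn -67.1 rows 10 each [ 46.1  50.9 -11. ] -6.71
t 0.25 at [ 183.9 -597.1  230. ] th 107.1 q6 -14.8 w 0.997 | d mm [ 276.1  590.1 -110. ] turn 72.9 rows 11 each [ 25.1  53.6 -10. ] 6.63
```

```bash
python3 -m jog '0.5 46 51 -8 -6.7;0.5 46 51 -8 -6.7;0.5 46 51 -8 -6.7;0.5 46 51 -8 -6.7;0.5 46 51 -8 -6.7' && python3 -m jog '0.5 46 51 -8 -6.7;0.5 46 51 -8 -6.7;0.5 46 51 -8 -6.7;0.5 46 51 -8 -6.7;0.5 46 51 -8 -6.7'; python3 -c "
from h import *
to(*G['crepe'][:2],.018,G['crepe'][2])"
```

```text
time_s: 0.88
tcp_pos: [0.393, -0.3652, 0.1944]
ee_rot: [[-0.958, 0.286, 0.001], [0.286, 0.958, -0.0], [-0.001, -0.0, -1.0]]
wrist_force: [0.7, -0.1, -0.4]
gripper_width: 0.543
gripper_force: 0.0
time_s: 1.5
tcp_pos: [0.601, -0.1345, 0.1581]
ee_rot: [[-0.642, 0.767, 0.0], [0.767, 0.642, -0.0], [-0.0, 0.0, -1.0]]
wrist_force: [1.3, -1.3, -0.1]
gripper_width: 0.497
gripper_force: 0.0
t 1.5 at [ 601.  -134.5  158.1] th 39.9 q6 -142.5 w 0.497 | d mm [  44.4   46.4 -140.1] turn 0.1 rows 3 each [ 14.8  15.5 -46.7] 0.03
```

```bash
python3 -m jog '0.5 0 0 0 0;0.5 0 0 0 0' >/dev/null; python3 -c "
from h import *
to(*G['crepe'][:2],.018,G['crepe'][2])"
```

```text
t 1.75 at [ 599.5 -136.1  157.8] th 40.2 q6 -142.1 w 0.501 | d mm [  45.9   48.  -139.8] turn -0.2 rows 3 each [ 15.3  16.  -46.6] -0.06
```

```bash
python3 -m jog '0.5 46 48 0 0;0.5 0 0 -50 0;0.5 0 0 -50 0;0.5 0 0 0 0' | grep pos; python3 -c "
from h import *
to(*G['crepe'][:2],.018,G['crepe'][2])"
```

```text
tcp_pos: [0.6392, -0.0926, 0.0545]
t 2.25 at [639.2 -92.6  54.5] th 40.0 q6 -146.0 w 0.5 | d mm [  6.2   4.5 -36.5] turn 0.0 rows 1 each [  6.2   4.5 -36.5] 0.0
```

```bash
python3 -m jog '0.5 6 4.5 -10 0;0.5 0 0 -15 0;0.5 0 0 -11.5 0;0 0 0 0 0;0 0 0 0 0' && python3 -m jog '0 0 0 0 0;0 0 0 0 0;0 0 0 30 0;0 0 0 40 0;0 0 0 30 0';  python3 -c "
from h import *
to(.68,-.305,.12,40)"
```

```text
time_s: 2.88
tcp_pos: [0.6493, -0.0867, 0.0221]
ee_rot: [[-0.645, 0.765, 0.001], [0.765, 0.645, -0.0], [-0.001, 0.0, -1.0]]
wrist_force: [-1.0, 0.3, 0.0]
gripper_width: 0.357
gripper_force: 0.0
time_s: 3.5
tcp_pos: [0.6495, -0.0867, 0.1237]
ee_rot: [[-0.645, 0.765, 0.002], [0.765, 0.645, -0.0], [-0.001, 0.001, -1.0]]
wrist_force: [-0.6, -0.0, 0.0]
gripper_width: 0.267
gripper_force: 30.0
t 3.5 at [649.5 -86.7 123.7] th 40.1 q6 -146.4 w 0.267 | d mm [  30.5 -218.3   -3.7] turn -0.1 rows 4 each [  7.6 -54.6  -0.9] -0.03
```

```bash
python3 -m jog '0 6 -30 0 0;0 6 -50 0 0;0 6 -50 0 0;0 6 -50 0 0;0 6 -35 0 0' && python3 -m jog '0 0 0 0 0;0 0 0 -35 0;0 0 0 -35 0;0 0 0 0 0;0.5 0 0 0 0';  python3 -c "
from h import *
to(.68,-.305,.05,40)"
```

```text
time_s: 4.12
tcp_pos: [0.6788, -0.3039, 0.1217]
ee_rot: [[-0.643, 0.766, 0.0], [0.766, 0.643, 0.0], [-0.0, 0.0, -1.0]]
wrist_force: [-0.4, 0.1, -0.2]
gripper_width: 0.275
gripper_force: 30.0
time_s: 4.75
tcp_pos: [0.6801, -0.3015, 0.0535]
ee_rot: [[-0.645, 0.764, 0.002], [0.764, 0.645, -0.001], [-0.002, 0.001, -1.0]]
wrist_force: [-0.1, 0.3, 0.1]
gripper_width: 0.322
gripper_force: 0.0
t 4.75 at [ 680.1 -301.5   53.5] th 40.2 q6 -128.4 w 0.322 | d mm [-0.1 -3.5 -3.5] turn -0.2 rows 1 each [-0.1 -3.5 -3.5] -0.19
```

Works well. Rise and go to the heel.

```bash
python3 -m jog '0.5 0 0 0 0;0.6 0 0 20 0;0.75 0 0 40 0;0.75 -10 25 20 1;0.75 -20 50 0 1' |tail -2; python3 -m jog '0.75 -20 50 0 1;0.75 -20 50 0 1;0.75 -20 45 0 0;0.75 -15 25 0 0;0.75 -12 6 0 0' | grep pos; python3 -c "
from h import *
cap('top')
to(*G['heel'][:2],.018,G['heel'][2])"
```

```text
gripper_width: 0.74
gripper_force: 0.0
tcp_pos: [0.5624, -0.0493, 0.1342]
t 6.05 at [560.8 -49.6 133.7] th 44.2 q6 -147.2 w 0.751 | d mm [  -7.8    4.2 -115.7] turn -0.2 rows 3 each [ -2.6   1.4 -38.6] -0.07
```

```bash
python3 -m jog '0.75 -7 4 -20 0;0.75 0 0 -40 0;0.75 0 0 -40 0;0.75 0 0 -13 0;0.75 0 0 0 0' |grep pos; python3 -m jog '0 0 0 0 0;0 0 0 0 0;0 0 0 0 0;0 0 0 25 0;0 0 0 40 0'; python3 -c "
from h import *
to(.68,-.385,.12,44)"
```

```text
tcp_pos: [0.5555, -0.0473, 0.0188]
time_s: 7.3
tcp_pos: [0.5539, -0.0468, 0.0835]
ee_rot: [[-0.696, 0.718, -0.003], [0.718, 0.696, -0.001], [0.002, -0.003, -1.0]]
wrist_force: [0.3, 0.4, -0.8]
gripper_width: 0.527
gripper_force: 29.9
t 7.3 at [553.9 -46.8  83.5] th 44.1 q6 -147.7 w 0.527 | d mm [ 126.1 -338.2   36.5] turn -0.1 rows 7 each [ 18.  -48.3   5.2] -0.02
```

```bash
python3 -m jog '0 6 -20 40 0;0 18 -48 0 0;0 18 -48 0 0;0 18 -48 0 0;0 18 -48 0 0' |tail -2; python3 -m jog '0 18 -50 0 0;0 18 -50 0 0;0 12 -26 0 0;0 0 0 0 0;0 0 0 0 0'; python3 -c "
from h import *
to(.68,-.385,.05,44)"
```

```text
gripper_width: 0.529
gripper_force: 29.9
time_s: 8.55
tcp_pos: [0.6807, -0.3841, 0.1234]
ee_rot: [[-0.696, 0.718, -0.001], [0.718, 0.696, 0.001], [0.001, -0.0, -1.0]]
wrist_force: [-0.1, 0.6, -0.8]
gripper_width: 0.527
gripper_force: 29.9
t 8.55 at [ 680.7 -384.1  123.4] th 44.1 q6 -118.2 w 0.527 | d mm [ -0.7  -0.9 -73.4] turn -0.1 rows 2 each [ -0.3  -0.5 -36.7] -0.06
```

```bash
python3 -m jog '0 -4 4 -20 0;0 0 0 -35 0;0 0 0 -18 0;0.62 0 0 0 0;0.62 0 0 0 0' |grep -E "pos|grip"; python3 -m jog '0.62 0 0 30 0;0.6 0 0 40 0;0.6 -7 25 10 5;0.6 -14 50 0 10;0.6 -14 50 0 10' | grep pos; python3 -m jog '0.6 -14 50 0 10;0.6 -14 50 0 10;0.6 -14 50 0 10;0.6 -14 50 0 10;0.6 -14 50 0 10'|grep pos; python3 -c "
from h import *
to(*G['cork'][:2],.018,G['cork'][2])"
```

```text
tcp_pos: [0.6781, -0.3809, 0.0526]
gripper_width: 0.602
gripper_force: 0.0
tcp_pos: [0.6425, -0.255, 0.1331]
tcp_pos: [0.5727, -0.0039, 0.133]
t 10.43 at [572.7  -3.9 133. ] th 119.5 q6 -76.4 w 0.601 | d mm [ -19.2   59.6 -115. ] turn -0.5 rows 3 each [ -6.4  19.9 -38.3] -0.16
```

```bash
python3 -m jog '0.6 -8 25 0 0;0.6 -11 34 -20 0;0.6 0 0 -40 0;0.6 0 0 -30 0;0.6 0 0 0 0' |grep pos; python3 -c "
from h import *
c=cap('top','t2.png')
to(*G['cork'][:2],.018,G['cork'][2])"
```

```text
tcp_pos: [0.5526, 0.0533, 0.0403]
t 11.1 at [553.8  53.5  41.7] th 119.2 q6 -83.1 w 0.602 | d mm [ -0.3   2.2 -23.7] turn -0.2 rows 1 each [ -0.3   2.2 -23.7] -0.16
```

View pics/t2.png

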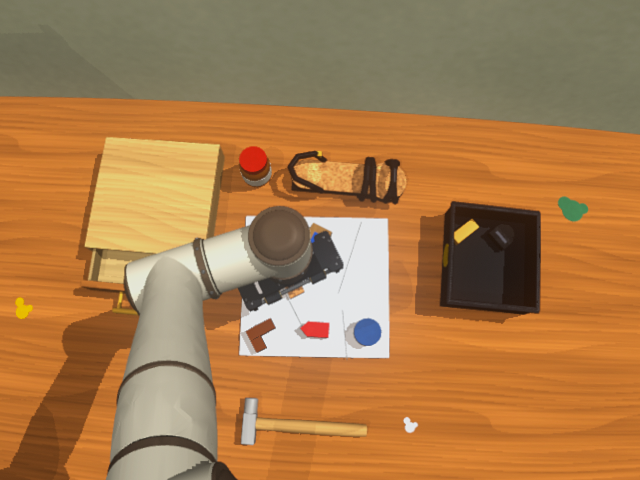

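Crepe (466,231) and heel (500,237) lie in the tub; toe, sole corner and tin are where they were. Grasp the cork.

```bash
python3 -m jog '0.6 0 2 -12 0;0.6 0 0 -11 0;0 0 0 0 0;0 0 0 0 0;0 0 0 0 0' |grep pos; python3 -m jog '0 0 0 0 0;0 0 0 25 0;0 0 0 40 0;0 0 0 35 0;0 2 -25 0 0'|grep -E "pos|grip"; python3 -c "
from h import *
to(.62,-.305,.12)"
```

```text
tcp_pos: [0.5533, 0.0554, 0.0181]
tcp_pos: [0.5573, 0.0316, 0.1214]
gripper_width: 0.363
gripper_force: 30.0
t 12.35 at [557.3  31.6 121.4] th 119.3 q6 -80.6 w 0.363 | d mm [  62.7 -336.6   -1.4] turn 0 rows 7 each [  9.  -48.1  -0.2] 0.0
```

```bash
python3 -m jog '0 8 -45 0 0;0 9 -50 0 0;0 9 -50 0 0;0 9 -50 0 0;0 9 -50 0 0' |tail -1; python3 -m jog '0 9 -50 0 0;0 8 -32 0 0;0 0 0 -25 0;0 0 0 -40 0;0 0 0 0 0'|grep -E "pos|grip"; python3 -m jog '0.6 0 0 0 0;0.6 0 0 0 0;0.6 0 0 30 0;0.58 0 0 40 0;0.58 -12 25 10 6'|grep -E "pos|width";  python3 -c "
from h import *
to(*G['toe'][:2],.12,G['toe'][2])"
```

```text
gripper_force: 30.0
tcp_pos: [0.6132, -0.296, 0.049]
gripper_width: 0.367
gripper_force: 30.0
tcp_pos: [0.6067, -0.2731, 0.1379]
gripper_width: 0.58
t 14.22 at [ 606.7 -273.1  137.9] th 125.2 q6 -44.5 w 0.58 | d mm [-146.7  266.1  -17.9] turn 54.8 rows 6 each [-24.5  44.4  -3. ] 9.13
```

```bash
python3 -m jog '0.58 -20 35 0 9;0.58 -25 46 0 9;0.58 -25 46 0 9;0.58 -25 46 0 9;0.58 -25 46 0 9' |grep pos; python3 -m jog '0.58 -25 45 0 9;0.58 0 0 0 0;0.58 0 0 0 0'|grep pos;   python3 -c "
from h import *
to(*G['toe'][:2],.018,G['toe'][2])"
```

```text
tcp_pos: [0.4841, -0.0512, 0.1345]
tcp_pos: [0.46, -0.0073, 0.1341]
t 15.22 at [460.   -7.3 134.1] th 179.1 q6 -20.3 w 0.583 | d mm [   0.     0.3 -116.1] turn 0.9 rows 3 each [  0.    0.1 -38.7] 0.29
```

```bash
python3 -m jog '0.58 0 0 -35 0.5;0.58 0 0 -45 0;0.58 0 0 -36 0;0.58 0 0 0 0;0 0 0 0 0' |grep pos; python3 -m jog '0 0 0 0 0;0 0 0 0 0;0 0 0 25 0;0 0 0 45 0;0 0 0 40 0'|grep -E "pos|grip";   python3 -c "
from h import *
to(.56,-.385,.12)"
```

```text
tcp_pos: [0.4598, -0.0085, 0.0167]
tcp_pos: [0.4589, -0.0077, 0.1283]
gripper_width: 0.341
gripper_force: 30.0
t 16.48 at [458.9  -7.7 128.3] th 179.6 q6 -19.8 w 0.341 | d mm [ 101.1 -377.3   -8.3] turn 0 rows 7 each [ 14.4 -53.9  -1.2] 0.0
```

```bash
python3 -m jog '0 10 -35 0 0;0 16 -50 0 0;0 16 -50 0 0;0 16 -50 0 0;0 16 -50 0 0' |tail -1; python3 -m jog '0 16 -50 0 0;0 16 -50 0 0;0 8 -32 -10 0;0 0 0 -25 0;0 0 0 -40 0'|grep -E "pos|grip"; python3 -m jog '0 0 0 0 0;0.5 0 0 0 0;0.5 0 0 0 0;0.5 0 0 30 0;0.5 0 0 50 0'|grep -E "pos|width";  python3 -c "
from h import *
to(*G['sole'][:2],.12,G['sole'][2])"
```

```text
gripper_force: 30.0
tcp_pos: [0.5737, -0.3758, 0.0521]
gripper_width: 0.339
gripper_force: 30.0
tcp_pos: [0.5724, -0.3742, 0.1323]
gripper_width: 0.498
t 18.35 at [ 572.4 -374.2  132.3] th 179.6 q6 19.3 w 0.498 | d mm [-114.   471.   -12.3] turn 31.4 rows 9 each [-12.7  52.3  -1.4] 3.49
```

```bash
python3 -m jog '0.5 -8 35 0 3.5;0.5 -13 52 0 3.5;0.5 -13 52 0 3.5;0.5 -13 52 0 3.5;0.5 -13 52 0 3.5' |grep pos; python3 -m jog '0.5 -13 52 0 3.5;0.5 -13 52 0 3.5;0.5 -13 52 0 3.5;0.5 -13 52 0 3.5;0.5 -2 12 0 0'|grep pos;   python3 -c "
from h import *
to(*G['sole'][:2],.018,G['sole'][2])"
```

```text
tcp_pos: [0.5134, -0.1301, 0.1337]
tcp_pos: [0.4592, 0.0912, 0.1336]
t 19.6 at [459.2  91.2 133.6] th -148.6 q6 0.2 w 0.5 | d mm [  -0.8    5.6 -115.6] turn -0.4 rows 3 each [ -0.3   1.9 -38.5] -0.13
```

```bash
python3 -m jog '0.5 -1 4 -35 0;0.5 0 0 -45 0;0.5 0 0 -35 0;0.5 0 0 0 0;0 0 0 0 0' |grep pos; python3 -m jog '0 0 0 0 0;0 0 0 0 0;0 0 0 25 0;0 0 0 45 0;0 0 0 40 0'|grep -E "pos|grip";   python3 -c "
from h import *
to(.575,-.32,.13)"
```

```text
tcp_pos: [0.4587, 0.0922, 0.0174]
tcp_pos: [0.4579, 0.0922, 0.1283]
gripper_width: 0.247
gripper_force: 29.9
t 20.85 at [457.9  92.2 128.3] th -148.9 q6 -0.3 w 0.247 | d mm [ 117.1 -412.2    1.7] turn 0 rows 8 each [ 14.6 -51.5   0.2] 0.0
```

```bash
python3 -m jog '0 10 -35 5 0;0 15 -52 0 0;0 15 -52 0 0;0 15 -52 0 0;0 15 -52 0 0' |tail -1; python3 -m jog '0 15 -52 0 0;0 15 -52 0 0;0 15 -52 0 0;0 7 -17 0 0;0 0 0 0 0'|grep -E "pos|grip"; python3 -c "
from h import *
to(.58,-.32,.06)"
```

```text
gripper_force: 29.9
tcp_pos: [0.5797, -0.325, 0.131]
gripper_width: 0.25
gripper_force: 29.9
t 22.1 at [ 579.7 -325.   131. ] th -149.0 q6 46.4 w 0.25 | d mm [  0.3   5.  -71. ] turn 0 rows 2 each [  0.2   2.5 -35.5] 0.0
```

```bash
python3 -m jog '0 0 5 -25 0;0 0 0 -40 0;0 0 0 0 0;0.5 0 0 0 0;0.5 0 0 0 0' |grep -E "pos|width"; python3 -m jog '0.5 0 0 30 0;0.5 0 0 40 -5;0.345 -5 35 20 -5;0.345 -8 55 0 -5;0.345 -8 55 0 -5'|grep -E "pos|width"; python3 -m jog '0.345 -10 55 0 -5;0.345 -10 55 0 -5;0.345 -10 55 0 0;0.345 -10 55 0 0;0.345 -10 55 0 0'|grep -E "pos|width"; python3 -c "
from h import *
to(.462,.352,.15,0)"
```

```text
tcp_pos: [0.5799, -0.3183, 0.0678]
gripper_width: 0.401
tcp_pos: [0.5584, -0.1725, 0.158]
gripper_width: 0.354
tcp_pos: [0.5083, 0.1029, 0.1578]
gripper_width: 0.343
t 23.98 at [508.3 102.9 157.8] th -178.9 q6 -28.3 w 0.343 | d mm [-46.3 249.1  -7.8] turn -1.1 rows 5 each [-9.3 49.8 -1.6] -0.23
```

```bash
python3 -m jog '0.345 -9 40 0 -1;0.345 -9 50 0 0;0.345 -9 50 0 0;0.345 -9 50 0 0;0.345 -9 55 0 0' |grep -E "pos|width"; python3 -c "
from h import *
a=cap('top'); b=cap('side')
im=np.hstack([a['pixels'][190:380,60:560],]);im2=b['pixels'][80:300,160:460]
im=cv2.resize(im,(760,289),interpolation=3);im2=cv2.resize(im2,(420,308),interpolation=3)
o=np.zeros((597,760,3),np.uint8);o[:289]=im;o[289:,:420]=im2
cv2.imwrite('pics/m1.png',o[...,::-1])
to(.462,.352,.15,0)"
```

```text
tcp_pos: [0.4634, 0.3475, 0.1579]
gripper_width: 0.344
t 24.7 at [463.4 350.8 157.6] th -179.6 q6 -52.7 w 0.346 | d mm [-1.4  1.2 -7.6] turn -0.4 rows 1 each [-1.4  1.2 -7.6] -0.41
```

View pics/m1.png

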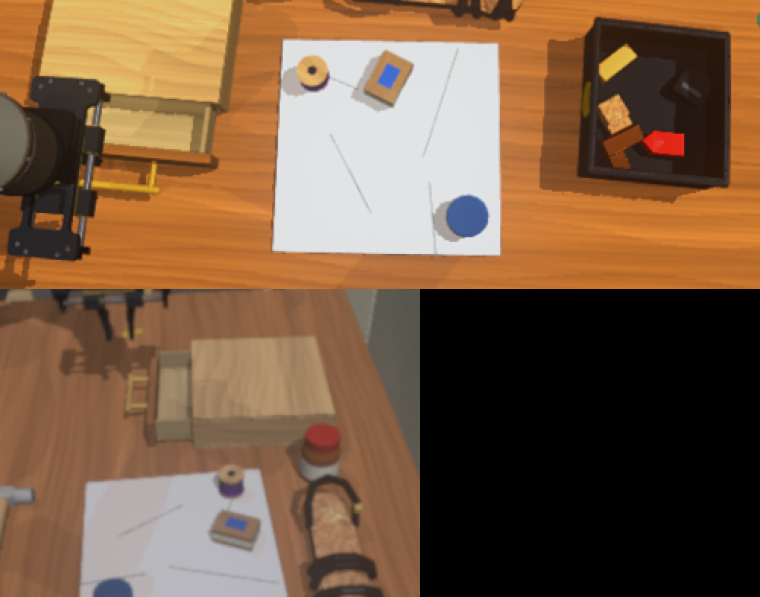

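All five scraps are in the tub (heel 690,85; crepe 617,62; cork 615,113; sole 622,145; toe 665,143), and spool (312,72), box (388,77) and tin (467,215) are unmoved. Now the handle.

```bash
python3 -m jog '0.345 -1 1 -25 0;0.345 0 0 -40 0;0.345 0 0 -30 0;0.345 0 0 -20 0;0.345 0 0 -12 0' |grep -E "pos|wrist"; python3 -m jog '0 0 0 0 0;0 0 0 0 0;0 0 0 0 0;0 0 0 0 0' |grep -E "pos|wrist|grip"
```

```text
tcp_pos: [0.4628, 0.3464, 0.0293]
wrist_force: [-0.7, -0.6, 1.1]
tcp_pos: [0.4637, 0.3479, 0.0309]
wrist_force: [0.1, 0.1, 2.8]
gripper_width: 0.11
gripper_force: 30.0
```

```bash
python3 -m jog '0 -12 0 0 0;0 -22 0.5 0 0;0 -22 0.5 0 0;0 -22 0.5 0 0;0 -20 0.5 0 0' |grep -E "pos|wrist|grip"; python3 -m jog '0 0 0 0 0;0 0 0 0 0' |grep -E "pos|wrist|grip"
```

```text
tcp_pos: [0.3646, 0.35, 0.0308]
wrist_force: [2.2, -0.5, 5.7]
gripper_width: 0.115
gripper_force: 30.0
tcp_pos: [0.3642, 0.35, 0.0308]
wrist_force: [-0.8, -0.7, 6.3]
gripper_width: 0.114
gripper_force: 30.0
```

```bash
python3 -m jog '0.345 0 0 0 0;0.345 0 0 0 0;0.345 0 0 25 0;0.345 0 0 45 0;0.345 0 0 40 0' |grep -E "pos|wrist|grip"; python3 -m jog '0.87 10 -30 0 8;0.87 10 -45 0 10;0.87 10 -45 0 10;0.87 10 -45 0 10;0.87 10 -45 0 10' |grep -E "pos"; python3 -c "
from h import *
to(*G['tin'][:2],.02,90)"
```

```text
tcp_pos: [0.3646, 0.3489, 0.1405]
wrist_force: [0.8, 0.7, -0.7]
gripper_width: 0.344
gripper_force: 0.0
tcp_pos: [0.4146, 0.1377, 0.1393]
t 27.95 at [414.6 137.7 139.3] th -131.5 q6 8.7 w 0.813 | d mm [  46.4 -242.7 -119.3] turn 41.5 rows 5 each [  9.3 -48.5 -23.9] 8.31
```

```bash
python3 -m jog '0.87 9 -40 0 8;0.87 9 -50 0 9;0.87 9 -50 0 9;0.87 9 -50 0 9;0.87 9 -50 0 8' |grep -E "pos"; python3 -c "
from h import *
a=cap('top');im=cv2.resize(a['pixels'][190:380,60:410],(770,418),interpolation=3)
cv2.imwrite('pics/m2.png',im[...,::-1])
to(*G['tin'][:2],.02,90)"
```

```text
tcp_pos: [0.4595, -0.1012, 0.1394]
t 28.62 at [ 460.  -105.1  139.2] th -88.7 q6 84.3 w 0.872 | d mm [ 1.000e+00  1.000e-01 -1.192e+02] turn -1.3 rows 3 each [  0.3   0.  -39.7] -0.42
```

View pics/m2.png

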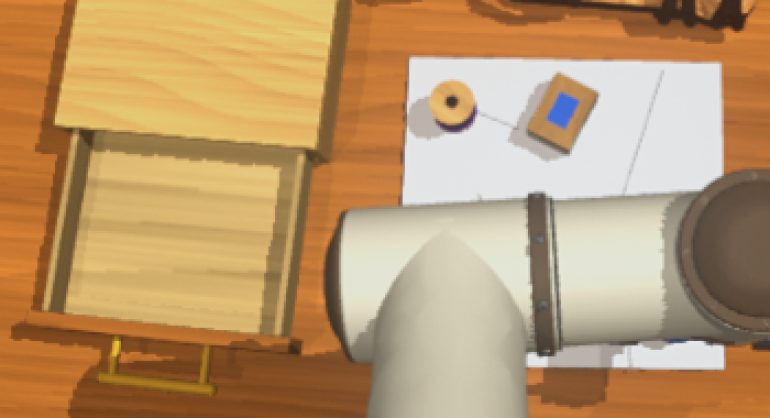

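The drawer is well out (floor corners at 66,312; 262,333; 283,165; 88,150); spool (452,103) and box (563,112) unmoved. Grip the tin.

```bash
python3 -m jog '0.87 1 0 -35 0;0.87 0 0 -45 0;0.87 0 0 -35 0;0.87 0 0 -4 0;0 0 0 0 0' |grep pos; python3 -m jog '0 0 0 0 0;0 0 0 0 0;0 0 0 25 0;0 0 0 45 0;0 0 0 45 0'|grep -E "pos|grip";   python3 -c "
from h import *
c=cap('top')
for u,v,z in [(66,312,.018),(262,333,.018),(283,165,.018),(88,150,.018),(64,124,.068),(318,150,.068)]: print(px2w(c,60+u/2.2,190+v/2.2,z).round(3))
to(.455,.30,.13,90)"
```

```text
tcp_pos: [0.4613, -0.0996, 0.0212]
tcp_pos: [0.4606, -0.0997, 0.1375]
gripper_width: 0.612
gripper_force: 30.0
[0.42  0.454 0.018]
[0.417 0.267 0.018]
[0.572 0.265 0.018]
[0.574 0.455 0.018]
[0.587 0.46  0.068]
[0.579 0.223 0.068]
t 29.93 at [464.7 -99.8 143.7] th -89.0 q6 83.3 w 0.614 | d mm [ -9.7 399.8 -13.7] turn -1.0 rows 8 each [-1.2 50.  -1.7] -0.13
```

```bash
python3 -m jog '0 -2 35 0 0;0 -2 50 0 0;0 -1 50 0 0;0 -1 50 0 0;0 -1 50 0 0' |tail -1; python3 -m jog '0 -1 50 0 0;0 -1 50 0 0;0 -1 50 0 0;0 0 20 0 0;0 0 0 0 0'|grep -E "pos|grip"; python3 -c "
from h import *
to(.455,.305,.034,90)"
```

```text
gripper_force: 30.0
tcp_pos: [0.4506, 0.3061, 0.1356]
gripper_width: 0.614
gripper_force: 30.0
t 31.18 at [450.6 306.1 135.6] th -89.0 q6 39.8 w 0.614 | d mm [   4.4   -1.1 -101.6] turn -1.0 rows 2 each [  2.2  -0.5 -50.8] -0.51
```

```bash
python3 -m jog '0 4 0 -30 0;0 0 0 -40 0;0 0 0 -20 0;0 0 0 -10 0;0 0 0 0 0' |grep -E "pos|grip|wrist"; python3 -m jog '0.72 0 0 0 0;0.72 0 0 0 0;0.72 0 0 25 0;0.72 0 0 45 0;0.74 0 0 40 0'|grep -E "pos|width";  python3 -c "
from h import *
to(*G['box'][:2],.13,64)
to(*G['spool'][:2],.13,90)"
```

```text
tcp_pos: [0.4551, 0.3045, 0.0358]
wrist_force: [0.8, 0.1, -0.6]
gripper_width: 0.614
gripper_force: 30.0
tcp_pos: [0.4551, 0.3055, 0.1479]
gripper_width: 0.733
t 32.42 at [455.1 305.5 147.9] th -89.0 q6 40.1 w 0.733 | d mm [ 182.4 -297.3  -17.9] turn -27.0 rows 6 each [ 30.4 -49.6  -3. ] -4.49
t 32.42 at [455.1 305.5 147.9] th -89.0 q6 40.1 w 0.733 | d mm [ 182.9 -195.5  -17.9] turn -1.0 rows 4 each [ 45.7 -48.9  -4.5] -0.24
```

```bash
python3 -m jog '0.72 25 -25 0 0;0.72 40 -43 0 0;0.72 40 -43 0 0;0.72 40 -43 0 0;0.72 38 -41 0 0' |grep -E "pos|grip"; python3 -m jog '0.72 0 0 0 0;0.72 0 0 -20 0;0.72 0 0 -40 0'|grep -E "pos|width";  python3 -c "
from h import *
cap('side')
to(*G['spool'][:2],.025,90)"
```

```text
tcp_pos: [0.6393, 0.1089, 0.1466]
gripper_width: 0.721
gripper_force: 0.0
tcp_pos: [0.639, 0.1115, 0.0877]
gripper_width: 0.718
t 33.48 at [634.1 110.4  80.2] th -89.1 q6 66.8 w 0.722 | d mm [  3.9  -0.4 -55.2] turn -0.9 rows 2 each [  1.9  -0.2 -27.6] -0.45
```

```bash
python3 -m jog '0.72 3 0 -20 0;0.72 0 0 -20 0;0.72 0 0 -15 0;0 0 0 0 0;0 0 0 0 0' |grep -E "pos|grip"; python3 -m jog '0 0 0 0 0;0 0 0 0 0;0 0 0 25 0;0 0 0 45 0;0 0 0 45 0'|grep -E "pos|width|grip";  python3 -c "
from h import *
to(.535,.305,.13,90)"
```

```text
tcp_pos: [0.6417, 0.1106, 0.0317]
gripper_width: 0.575
gripper_force: 0.0
tcp_pos: [0.6406, 0.1102, 0.1468]
gripper_width: 0.475
gripper_force: 30.0
t 34.73 at [640.6 110.2 146.8] th -89.1 q6 67.0 w 0.475 | d mm [-105.6  194.8  -16.8] turn -0.9 rows 4 each [-26.4  48.7  -4.2] -0.24
```

```bash
python3 -m jog '0 -15 30 0 0;0 -23 42 0 0;0 -23 42 0 0;0 -23 42 0 0;0 -21 38 0 0' |grep -E "pos|grip"; python3 -m jog '0 0 0 0 0;0 0 0 -25 0;0 0 0 -40 0'|grep -E "pos|grip";  python3 -c "
from h import *
to(.535,.305,.046,90)"
```

```text
tcp_pos: [0.5349, 0.3056, 0.1459]
gripper_width: 0.477
gripper_force: 30.0
tcp_pos: [0.5372, 0.3045, 0.0817]
gripper_width: 0.472
gripper_force: 30.0
t 35.73 at [537.2 304.5  81.7] th -89.1 q6 46.4 w 0.472 | d mm [ -2.2   0.5 -35.7] turn -0.9 rows 1 each [ -2.2   0.5 -35.7] -0.93
```

```bash
python3 -m jog '0 -2 0 -15 0;0 0 0 -13 0;0 0 0 -7 0;0 0 0 0 0;0 0 0 0 0' |grep -E "pos|grip|wrist"; python3 -m jog '0.62 0 0 0 0;0.62 0 0 0 0;0.62 0 0 10 0;0.62 0 0 40 0;0.65 0 0 45 0'|grep -E "pos|width";  python3 -c "
from h import *
to(*G['box'][:2],.13,64)"
```

```text
tcp_pos: [0.5345, 0.3047, 0.0467]
wrist_force: [0.2, -1.0, 0.4]
gripper_width: 0.476
gripper_force: 30.0
tcp_pos: [0.5338, 0.304, 0.142]
gripper_width: 0.638
t 36.98 at [533.8 304.  142. ] th -89.0 q6 46.2 w 0.638 | d mm [ 103.7 -295.8  -12. ] turn -27.0 rows 6 each [ 17.3 -49.3  -2. ] -4.49
```

```bash
python3 -m jog '0.74 12 -35 0 -4;0.74 17 -50 0 -5;0.74 17 -50 0 -5;0.74 17 -50 0 -5;0.74 17 -50 0 -5' |grep -E "pos"; python3 -m jog '0.74 17 -50 0 -3;0.74 6 -12 0 0;0.74 0 0 0 0'|grep -E "pos|width";  python3 -c "
from h import *
a=cap('top');im=cv2.resize(a['pixels'][120:380,60:410],(780,579),interpolation=3)
cv2.imwrite('pics/m3.png',im[...,::-1])
to(*G['box'][:2],.02,64)"
```

```text
tcp_pos: [0.6146, 0.0678, 0.1419]
tcp_pos: [0.6372, 0.0067, 0.1411]
gripper_width: 0.742
t 38.02 at [636.9   7.7 141. ] th -116.0 q6 48.7 w 0.742 | d mm [   0.6    0.5 -121. ] turn 0.0 rows 3 each [  0.2   0.2 -40.3] 0.02
```

View pics/m3.png

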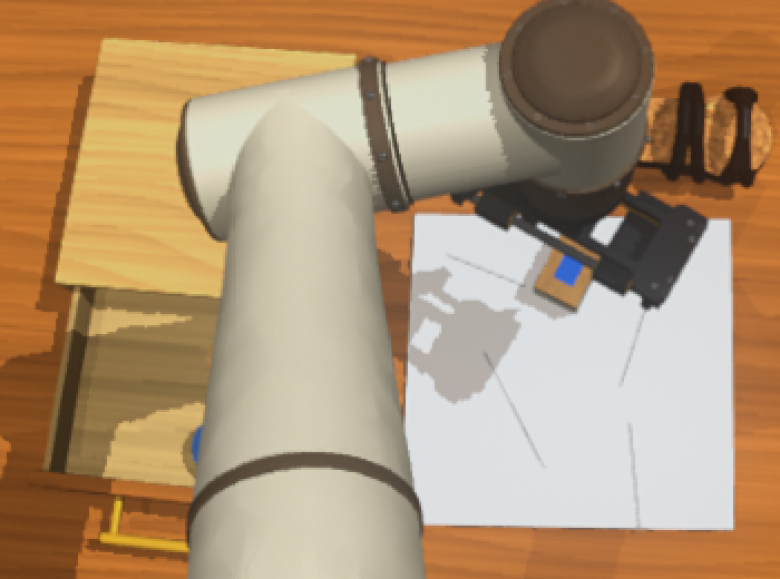

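The box sits as measured (crop 565,270). Grasp it.

```bash
python3 -m jog '0.74 0.5 0.5 -35 0;0.74 0 0 -45 0;0.74 0 0 -35 0;0.74 0 0 -4 0;0 0 0 0 0' |grep pos; python3 -m jog '0 0 0 0 0;0 0 0 0 0;0 0 0 0 0;0 0 0 25 0;0 0 0 45 0'|grep -E "pos|grip";   python3 -c "
from h import *
to(.485,.395,.12,90)"
```

```text
tcp_pos: [0.6382, 0.009, 0.0229]
tcp_pos: [0.6354, 0.0073, 0.0901]
gripper_width: 0.507
gripper_force: 29.6
t 39.27 at [635.4   7.3  90.1] th -116.1 q6 48.7 w 0.507 | d mm [-150.4  387.7   29.9] turn 26.1 rows 8 each [-18.8  48.5   3.7] 3.26
```

```bash
python3 -m jog '0 0 0 30 0;0 -12 30 20 3;0 -19 48 0 4;0 -19 48 0 4;0 -19 48 0 4' |tail -1; python3 -m jog '0 -19 48 0 4;0 -19 48 0 4;0 -19 48 0 3;0 -19 48 0 0;0 -6 22 0 0'|grep -E "pos|grip";   python3 -c "
from h import *
to(.485,.395,.036,90)"
```

```text
gripper_force: 29.6
tcp_pos: [0.485, 0.3977, 0.1413]
gripper_width: 0.504
gripper_force: 29.6
t 40.52 at [485.  397.7 141.3] th -89.9 q6 36.0 w 0.504 | d mm [  -0.    -2.7 -105.3] turn -0.1 rows 2 each [ -0.   -1.4 -52.7] -0.04
```

```bash
python3 -m jog '0 0 -3 -30 0;0 0 0 -40 0;0 0 0 -22 0;0 0 0 -12 0;0 0 0 0 0' |grep -E "pos|grip|wrist"; python3 -m jog '0.62 0 0 0 0;0.62 0 0 0 0;0.62 0 0 15 0;0.62 0 0 45 0;0.5 0 0 45 0'|grep -E "pos|width";  python3 -m jog '0.345 -20 -30 0 0;0.345 -20 -50 0 0;0.345 -20 -50 0 0;0.345 -20 -50 0 0;0.345 -20 -50 0 0' |grep pos; python3 -c "
from h import *
a=cap('top');b=cap('side')
im=cv2.resize(a['pixels'][120:380,60:410],(400,297),interpolation=3);im2=cv2.resize(b['pixels'][80:300,160:460],(400,293),interpolation=3)
cv2.imwrite('pics/m4.png',np.vstack([im,im2])[...,::-1])
to(.363,.352,.14,180)"
```

```text
tcp_pos: [0.4867, 0.3925, 0.0376]
wrist_force: [-0.1, 0.1, -1.2]
gripper_width: 0.506
gripper_force: 29.6
tcp_pos: [0.4866, 0.3929, 0.1453]
gripper_width: 0.568
tcp_pos: [0.386, 0.1616, 0.1442]
t 42.5 at [383.4 158.6 143.6] th -90.2 q6 44.7 w 0.349 | d mm [-20.4 193.4  -3.6] turn -89.8 rows 9 each [-2.3 21.5 -0.4] -9.97
```

View pics/m4.png

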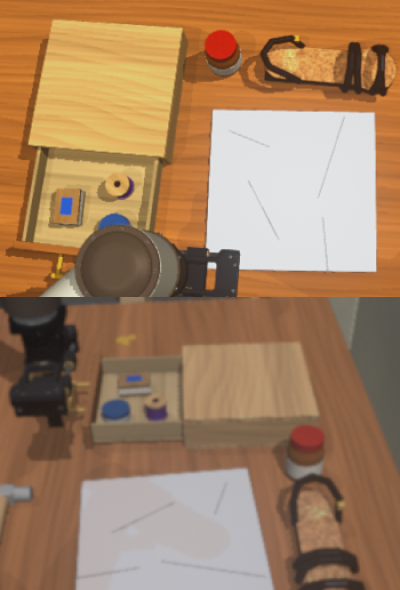

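The tin, box and spool all lie upright in the drawer (box 67,206; spool 119,184; tin 115,222), board empty. Now close the drawer by pushing the handle bar with shut fingers.

```bash
python3 -m jog '0 -10 30 0 0;0 -16 40 0 0;0 -16 40 0 0;0 -16 40 0 0;0 -2 40 0 0' |grep -E "pos"; python3 -m jog '0 0 0 0 0;0 0 0 0 0' |grep -E "pos|width|wrist"; python3 -c "
from h import *
to(.325,.352,.03,90)"
```

```text
tcp_pos: [0.3258, 0.3549, 0.1444]
tcp_pos: [0.3263, 0.3527, 0.1432]
wrist_force: [-0.2, 0.7, 0.6]
gripper_width: 0.007
t 43.38 at [326.3 352.7 143.2] th -90.0 q6 23.3 w 0.007 | d mm [  -1.3   -0.7 -113.2] turn 0.0 rows 3 each [ -0.4  -0.2 -37.7] 0.01
```

```bash
python3 -m jog '0 -1 0 -30 0;0 0 0 -45 0;0 0 0 -38 0;0 5 0 0 0;0 5 0 0 0' |grep -E "pos|wrist"; for i in 1; do python3 -m jog '0 5 0 0 0;0 5 0 0 0;0 8 0 0 0;0 10 0 0 0;0 10 0 0 0' |grep -E "pos|wrist"; done;  python3 -m jog '0 12 0 0 0;0 12 0 0 0;0 12 -0.5 0 0;0 12 0 0 0;0 12 0 0 0' |grep -E "pos|wrist"
```

```text
tcp_pos: [0.3366, 0.3534, 0.0312]
wrist_force: [0.1, 0.4, 0.5]
tcp_pos: [0.374, 0.3526, 0.0297]
wrist_force: [-2.2, 0.2, 1.9]
tcp_pos: [0.434, 0.3518, 0.0295]
wrist_force: [-2.1, -1.3, 1.7]
```

```bash
python3 -m jog '0 12 0 0 0;0 12 0 0 0;0 12 -0.5 0 0;0 12 0 0 0;0 10 0 0 0' |grep -E "pos|wrist";python3 -m jog '0 5 0 0 0;0 3 0 0 0;0 3 0 0 0;0 0 0 0 0' |grep -E "pos|wrist"; python3 -c "
from h import *
a=cap('top');b=cap('side')
im=cv2.resize(a['pixels'][120:380,60:410],(400,297),interpolation=3);im2=cv2.resize(b['pixels'][80:220,200:420],(462,294),interpolation=3)[:,:400]
cv2.imwrite('pics/m5.png',np.vstack([im,im2])[...,::-1])"
```

```text
tcp_pos: [0.4922, 0.3518, 0.0297]
wrist_force: [-1.9, -1.2, 0.2]
tcp_pos: [0.5029, 0.3523, 0.03]
wrist_force: [-1.3, 1.1, -0.3]
```

View pics/m5.png

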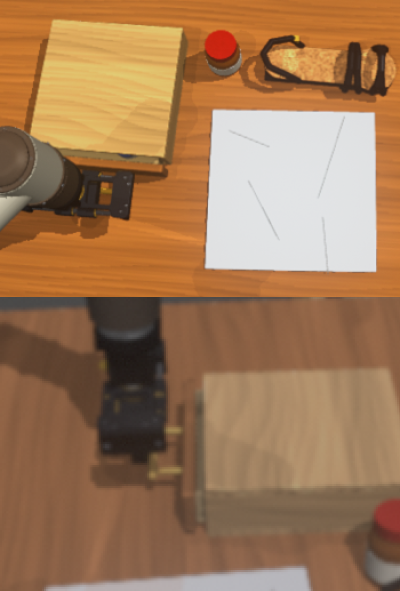

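A small gap remains (crop 200,455); push on slowly until the force rises.

```bash
python3 -m jog '0 3 0 0 0;0 3 0 0 0;0 2 0 0 0;0 1 0 0 0' |grep -E "pos|wrist"; python3 -m jog '0 1 0 0 0;0 1 0 0 0;0 1 0 0 0' |grep -E "pos|wrist"
```

```text
tcp_pos: [0.5117, 0.352, 0.0298]
wrist_force: [-1.6, 0.5, 1.1]
tcp_pos: [0.5145, 0.3518, 0.0297]
wrist_force: [-1.6, 0.6, 1.4]
```

```bash
python3 -m jog '0 1 0 0 0;0 1 0 0 0;0 0 0 0 0' |grep -E "pos|wrist"
```

```text
tcp_pos: [0.5149, 0.3517, 0.0297]
wrist_force: [-7.2, 1.5, 3.1]
```

```bash
python3 -m jog '0 0.7 0 0 0;0 0 0 0 0;0 0 0 0 0' |grep -E "pos|wrist"; python3 -m jog '0 -8 0 0 0;0 -25 0 0 0;0 -10 0 40 0;0 -20 -30 50 0;0 -20 -50 30 0' |grep -E "pos|wrist"; python3 -m jog '0 -10 -50 0 0;0 0 -50 0 0;0 0 -50 0 0;0 0 -40 0 0;0 0 0 0 0' |grep -E "pos|wrist"; python3 -c "
from h import *
a=cap('top');b=cap('side')
im=a['pixels'][120:380,60:560];im2=cv2.resize(b['pixels'][80:220,200:420],(462,294),interpolation=3)
o=np.zeros((554,500,3),np.uint8);o[:260]=im;o[260:,:462]=im2
cv2.imwrite('pics/m6.png',o[...,::-1])"
```

```text
tcp_pos: [0.515, 0.3517, 0.0297]
wrist_force: [-8.8, 2.8, 4.1]
tcp_pos: [0.4349, 0.2725, 0.152]
wrist_force: [0.4, -0.3, 0.5]
tcp_pos: [0.4237, 0.0794, 0.1498]
wrist_force: [0.5, 0.7, 0.6]
```

View pics/m6.png

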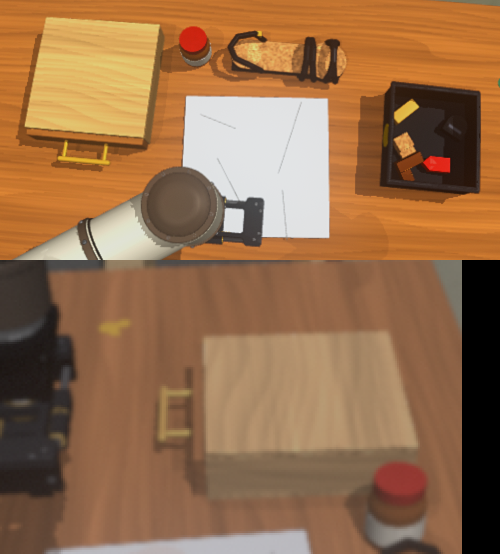

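The drawer is shut, all five scraps are in the tub, the board is empty, and the sandal and jar are untouched.

```bash
python3 -c "
from h import *
print(r.finish_job())"
```

```text
the job is handed in; nothing more can be done
None
```

The job is done and handed in: all five scraps are in the tub, the tin, box and spool are in the drawer, which I pushed shut until the force rose at the stop, and the sandal and glue jar were not moved.

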